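# Zero the burr dial of a bench mill, back it off five clicks and lock it

## Robot

A 6-joint arm with a two-finger parallel gripper is mounted at the origin on a cart in front of the work surface, level with it; the furniture and walls round the work are solid. World frame = base frame: x ahead of the robot, y to its left, z up, the work surface at z = 0. Lengths are in mm, angles in rad, forces in N, time in s.
With the tool pointing down it reaches from about 325 to 775 mm from the base axis. Payload 5.5 kg.
Tool frame: the origin (TCP) lies at the very end of the fingers, on their centre line; the grasp point (between the pads) lies 19 mm behind it (pinch_z is the distance from the TCP to the grasp point, in mm); z points along the fingers, x is the direction in which the jaws open and shut, and the axes are right-handed (so a half turn about z gives the same grasp; the last joint's range is limited). The gripper opens to 85 mm and grips with 20 to 120 N. Pads are 22 mm wide; open, the fingers measure 114 mm over their backs; the gripper's body (76 mm by 85 mm) begins 54 mm behind the grasp point. The pads swing forward as they close: fully open they stand 13 mm farther back than shut.
Start: joints at [1.103, 0.091, 1.231, -0, 1.82, -0.057], TCP at [239.612, 550.093, 231.275] pointing down, gripper open.
Joint ranges: [-2.87, 2.87], [-0.86, 2.18], [0.17, 2.46], [-1.51, 4.65], [0.06, 2.69], [-2.65, 2.65]. Speed limits (rad/s): [2.57, 2.57, 3.01, 3.14, 3.14, 3.14].

## Interface

Orientations are given as a unit quaternion [x, y, z, w].
In Python, from cell import * gives the robot as it stands.
- The arm moves only by the shell command python3 -m jog 'ROWS' [OPENING] [FORCE]. ROWS is JSON, a list of rows, each a list of 4 numbers: the shift along the tool's x, y, z in m, then the turn about the tool's z in degrees. In form: [[x, y, z, spin], ...]. A call has exactly 8 rows; each row shifts and turns the pose as measured when the row begins, along the tool's axes as they then stand; what a row does not reach is not made up. A row lasts 1/12 s, in which the tool goes at most 41.7 mm and 7.16 degrees, less where a joint would pass 70% of its speed; a pose out of reach is approached as far as the arm can. A call is refused whole if a number of a shift passes 0.0417 or a number of a turn 7.16, either way. A call with a gripper value outside its range is refused whole. OPENING is the closure, from -1 (fully open) to 1 (shut), so that 0 is half open, set as the call begins (- or left out, the last holds). The fingers move at their own pace and stop on an object; FORCE is the grip in N (left out, the last holds). Time passes only in rows, so rows that do not move let the fingers close, or fill a call up. It gives the time, the measured TCP pose, the force and the opening at its end, in the units of the state.
- get_state(): the state, without advancing time (a new reading comes with each control period).
- camera(name): name is "scene" or "top" or "wrist"; returns the picture (420x560x3 uint8, blue, green, red); there is no depth.
- get_calibration(name): a dict with "intrinsics" (3x3 intrinsics, pixels), "T" (4x4, takes a point from camera to world coordinates); the wrist camera has in their place "tool_from_camera" (4x4, takes a point from camera to tool coordinates, whose origin is the TCP and whose axes are the tool frame's). Camera axes: x right, y up, looking along -z (the intrinsics and any distortion apply to the point x, -y, -z); pixel columns grow to the right and rows downward; lengths in mm; the calibration is good to about 2 mm. The wrist camera is an equidistant fisheye: a pixel r from the principal point sees the ray r / f radians off the axis. A picture is of the moment at which its call begins: read the wrist's pose just before it. get_calibration takes no time and is no camera call.
- sign_off(): hands the job in, once; it reports no verdict.
The state is a dict: "time": time; "qpos": joint angles; "dq": joint speeds; "effort": joint torques, N m; "tcp_pos": TCP position; "tool_rot": TCP orientation; "contact_force": force on the tool from outside, world axes, zero at the start; "moment": the same for the moment, N m; "opening": opening from 0.0 (shut) to 1.0 (fully open).
Only numpy, scipy, OpenCV 4.12 (cv2) and the standard library are available. Lean on these libraries where they do the work, as an engineer would, in place of code of your own. Each camera call takes 0.05 s, during which the arm holds its last target. There are 200 camera calls.

## Task

Set the bench mill for the next sample: turn the blue dial on top clockwise, gently, until it comes up against its zero stop, then turn it back exactly five clicks. Push the red lock tab in towards the dial until it is fully home, so that the setting is locked, and leave the other things on the bench where they are.

Things in the scene. Friction and masses are not known exactly. Their poses are not given: they have to be found in the camera images.
- mill: bench sample mill, fixed: grey base 230 x 136 mm, white motor housing at the back, round metal head in front. Origin on the dial's upright axis at bench height; z up, +x from the dial to the motor housing, red lock tab on the -x side. Top deck of the head at z = 124 mm, radius 56 mm; within 70 mm of the axis only the dial and the lock tab stand above 138 mm; the feed funnel behind reaches 145 mm
- dial_grip (a point): blue ribbed knob of the dial: upright cylinder 56 mm in diameter, z = 137 to 177 mm above the bench; this point lies on its axis at z = 160 mm, the height to grip. It turns about z; clockwise from above closes the burrs. The white line on top (this point's -x axis) turns with it but is no zero mark: the knob is clamped on its spindle at any angle (it does not slip under 4 N m)
- click_plate (a point): centre of the top of the black toothed plate under the knob (75 mm in diameter, z = 126 to 136 mm); axes as the mill's. A spring plunger makes 24 clicks a turn: 15 degrees (0.262 rad) each. Passing a click takes up to about 0.3 N m; then the dial drops into the next seat and rests there when let go, within about 1 degree. At the start it stands 2 to 5 clicks (up to 1.35 rad) open of the zero stop
- zero_stop: pin of the zero stop, hidden in the head. A lug of the dial 30 mm from its axis meets it 0.02 rad clockwise of the last seat; clicks are counted from that seat. The stop is springy: about 9 N m per rad pressed on. More than 25 N on it (0.75 N m) damages the burrs; 0.4 to 0.5 N m at the dial is firmly on the stop. Where it lies cannot be seen or read, only felt
- upper_burr (a point): grinding face of the upper burr, hidden in the head; the dial raises it by 0.1 mm for each click back from the stop (far too little to be read from its measured position)
- lower_burr (a point): grinding face of the lower burr, fixed in the head; axes as the mill's. The two faces just touch (0 mm apart) when the dial is in the last seat at the zero stop
- lock_tab (a point): middle of the red lock tab, an upright block 10 mm thick (along its slide), 22 mm wide, z = 129 to 155 mm above the bench; open, it is 66 mm in front of the dial's axis. It slides 7 mm towards the dial (mill +x) over a deck 130 mm high, with 1.2 N of friction, to a firm end stop; its 2.8 mm nose then stands between two teeth of the click plate. It goes in only when the dial rests in a seat
- lock_slide (a joint): travel of the lock: 0 open, 0.007 m fully home; it starts at 0 to 0.0015 and stays where it is left
- sample_cup: steel cup, 60 mm in diameter and 36 mm high, standing loose on the mill's base under the spout; origin at the centre of its underside
- bench_timer: white bench timer, 66 x 66 x 20 mm, loose; origin at the centre of its underside
- petri_dish: petri dish, 90 mm in diameter, 12 mm high, loose; origin at the centre of its underside
- blue_marker: blue marker pen lying on the bench, 133 mm long, 14 mm thick, loose; origin at the centre of its underside

How it is judged (in metres and radians):
On the way, in this order (a step that is already met when the one before it is completed fails the run):
1. the dial is turned clockwise onto the zero stop (z of upper_burr in the frame of lower_burr below 2e-05 m and contact force between zero_stop and anything else above 2 N), for 0.1 s.
2. the dial is turned back five clicks (z of upper_burr in the frame of lower_burr between 0.00046 and 0.00054 m and value of joint lock_slide below 0.004 m), for 0.1 s.
At the end, for the whole second after the job is handed in: the dial rests in the fifth seat back from the zero stop (burrs 0.5 mm apart, within 0.04 mm, which is less than half a click) and the lock slide is fully home (at least 5.5 of its 7 mm), its nose between two teeth (z of upper_burr in the frame of lower_burr between 0.00046 and 0.00054 m and value of joint lock_slide above 0.0055 m); the robot touches nothing.
It fails at once if the dial is forced against the zero stop (more than 25 N on the stop, 0.75 N m at the dial) (contact force between zero_stop and anything else above 25 N).
It fails at once if the sample cup, timer, petri dish or marker is moved more than 3 cm (distance of any of sample_cup, bench_timer, petri_dish, blue_marker from where it was at the start of the episode above 0.03 m).
It also fails if it takes over 72 s, if anything falls off the work surface, if the arm or the gripper's body presses on something with over 40 N, if the wrist force passes 120 N, or if a joint passes its speed limit or range.

## Working session

There is one attempt and no reset: what is moved stays moved. The work goes in short steps, Python scripts to look and compute and a shell command to move; the robot and the scene stay as the last step left them, time stands still between calls to the robot, and variables do not carry over. Pictures are saved under pics/ and viewed, on a budget of 10 in all, crops included, one or two more only if the job needs it, and the job is handed in when it is done.

```bash
mkdir -p pics; ls; python3 - <<'E'
from cell import *
import cv2, numpy as np
s=get_state(); print(s)
a=camera("scene"); b=camera("top")
cv2.imwrite("pics/scene.png",a); cv2.imwrite("pics/top.png",b)
for n in("scene","top","wrist"): print(n,get_calibration(n))
E
```

```text
pics
{'time': 0.0, 'qpos': array([ 1.10326538e+00,  9.18780358e-02,  1.23191392e+00,  8.03871606e-06,
        1.81979827e+00, -5.66682566e-02]), 'dq': array([-8.13029279e-04, -1.18889489e-03, -4.93250017e-04, -5.19012681e-04,
       -3.37934549e-04, -7.18718568e-05]), 'effort': array([ 1.53249413e-03, -4.58758664e+01, -4.17996848e+01, -1.82910167e-04,
        1.25236425e-02,  1.70897174e-06]), 'tcp_pos': array([239.49146152, 549.81545441, 230.12355661]), 'tool_rot': array([ 8.36479875e-01,  5.47996734e-01, -8.67074633e-04,  4.95760379e-04]), 'contact_force': array([-1.19186629, -0.14082166,  0.05299704]), 'moment': array([ 0.01585169, -0.03979467, -0.00395629]), 'opening': 1.001631517959877}
scene {'intrinsics': array([[460.11738614,   0.        , 280.52150169],
       [  0.        , 460.11738614, 211.98484466],
       [  0.        ,   0.        ,   1.        ]]), 'T': array([[ 8.95793563e-01,  2.68139242e-01, -3.54478827e-01,
         1.38882255e+02],
       [-4.43975507e-01,  5.02187968e-01, -7.42086918e-01,
        -6.89261954e+02],
       [-2.09676220e-02,  8.22136601e-01,  5.689
[... 482 characters left out ...]
1.00466726e-02,  7.39904470e-02,  9.97208342e-01,
         1.34156482e+03],
       [ 0.00000000e+00,  0.00000000e+00,  0.00000000e+00,
         1.00000000e+00]])}
wrist {'intrinsics': array([[325.1922621 ,   0.        , 281.28397187],
       [  0.        , 325.1922621 , 208.60122348],
       [  0.        ,   0.        ,   1.        ]]), 'tool_from_camera': array([[ 9.99998946e-01,  1.33458131e-03, -5.71201252e-04,
         1.12300987e+00],
       [ 1.13081426e-03, -9.62866451e-01, -2.69975775e-01,
        -6.91601073e+01],
       [-9.10295147e-04,  2.69974845e-01, -9.62866945e-01,
        -1.42701626e+02],
       [ 0.00000000e+00,  0.00000000e+00,  0.00000000e+00,
         1.00000000e+00]])}
```

View pics/scene.png

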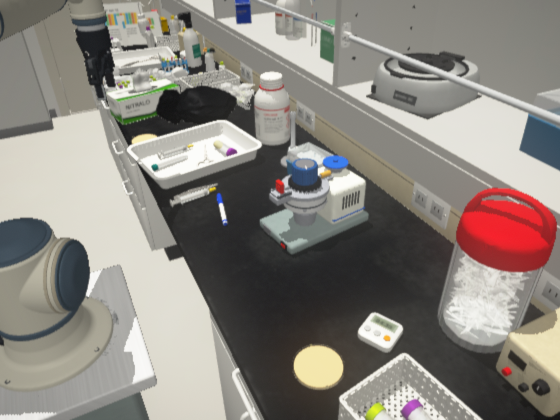

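View pics/top.png

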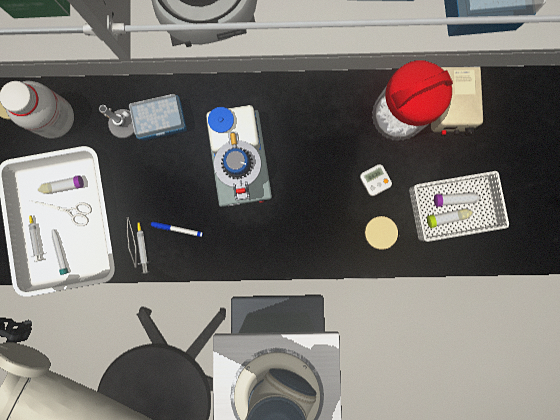

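The scene view shows the dial at about (303,172) and the red tab at about (281,186). In the top view they are at about (238,160) and (241,192), and the other loose things stand clear of them.

```bash
cat > h.py <<'E'
from cell import *
import cv2, numpy as np
from scipy.spatial.transform import Rotation as R
def ray(name,uv,st=None):
    c=get_calibration(name);K=c["intrinsics"]
    d=np.array([(uv[0]-K[0,2])/K[0,0],(uv[1]-K[1,2])/K[1,1]])
    if name=="wrist":
        r=np.hypot(*d); v=np.array([d[0]/r*np.sin(r),-d[1]/r*np.sin(r),-np.cos(r)]) if r>1e-9 else np.array([0,0,-1.])
        T=np.eye(4);T[:3,:3]=R.from_quat(st["tool_rot"]).as_matrix();T[:3,3]=st["tcp_pos"];T=T@c["tool_from_camera"]
    else: v=np.array([d[0],-d[1],-1]);T=c["T"]
    return T[:3,3],T[:3,:3]@v
def onz(name,uv,z,st=None):
    o,v=ray(name,uv,st); return o+v*(z-o[2])/v[2]
def blobs(im,lo,hi,roi,minA=15):
    x0,y0,x1,y1=roi; h=cv2.cvtColor(im[y0:y1,x0:x1],cv2.COLOR_BGR2HSV)
    m=cv2.inRange(h,lo,hi)
    n,l,s,c=cv2.connectedComponentsWithStats(m)
    return [(s[i][4],c[i]+[x0,y0],s[i][:4]+[x0,y0,0,0]) for i in range(1,n) if s[i][4]>=minA]
BLUE=((95,90,30),(125,255,255))
RED=((0,130,70),(8,255,255)); RED2=((172,130,70),(180,255,255))
E
python3 - <<'E'
from h import *
t=cv2.imread("pics/top.png");s=cv2.imread("pics/scene.png")
for n,im,roi in(("top",t,(210,135,275,210)),("scene",s,(260,150,325,255))):
    for col in(BLUE,RED,RED2):
        for a,c,b in blobs(im,*col,roi,8): print(n,col[0],a,c.round(1),b,[onz(n,c,z).round(1)[:2] for z in(177,155)])
cv2.imwrite("pics/c.png",np.hstack([cv2.resize(t[95:215,195:285],None,fx=4.4,fy=4.4),cv2.resize(s[145:255,255:375],None,fx=3.3,fy=4.8)]))
E
```

```text
top (95, 90, 30) 230 [235.6 161.7] [223 148  26  27] [array([561.5,  78.4]), array([564.8,  80.2])]
top (0, 130, 70) 41 [240.2 190.4] [236 188  10   6] [array([496.9,  69.2]), array([499. ,  70.8])]
scene (95, 90, 30) 13 [323.6 161.7] [323 158   2   8] [array([606.2,  65.5]), array([627.6, 100.1])]
scene (95, 90, 30) 515 [302.4 173.8] [287 160  31  26] [array([540.7,  41.5]), array([559.1,  74.9])]
scene (0, 130, 70) 91 [279.5 185.6] [276 179   8  14] [array([477.7,  21.7]), array([493.2,  54.2])]
scene (0, 130, 70) 17 [282.5 245.4] [281 243   4   6] [array([ 397.9, -151.2]), array([ 409.8, -126.5])]
```

View pics/c.png

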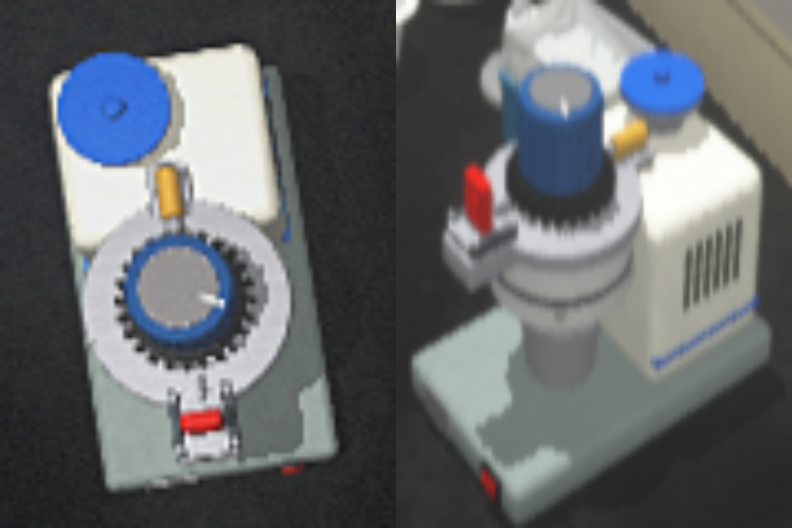

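The crop shows the knob with its white line, the tab open on the near side, and the mill yawed about 8°. I'll move over the dial now.

```bash
python3 -m jog '[[-0.01,0.016,-0.004,0],[-0.021,0.034,-0.004,0],[-0.021,0.034,-0.004,0],[-0.021,0.034,-0.002,0],[-0.021,0.034,0,0],[-0.021,0.034,0,0],[-0.021,0.034,0,0],[-0.021,0.034,0,0]]' -1 40
```

```text
time: 0.77
tcp_pos: [410.3, 300.5, 238.0]
tool_rot: [0.832, 0.554, -0.006, 0.001]
contact_force: [0.2, -0.4, 1.3]
opening: 1.001
```

```bash
python3 -m jog '[[-0.021,0.033,0,0],[-0.021,0.033,0,0],[-0.021,0.033,0,0],[-0.021,0.033,0,0],[-0.021,0.033,0,-2],[-0.021,0.033,0,-3],[-0.01,0.02,0,-4],[0,0,0,-2]]'; python3 - <<'E'
from h import *
st=get_state();im=camera("wrist");cv2.imwrite("pics/w1.png",im)
print(st["tcp_pos"],R.from_quat(st["tool_rot"]).as_matrix().round(3),st["moment"],st["contact_force"])
for col in(BLUE,RED,RED2):
    for a,c,b in blobs(im,*col,(0,0,560,420),60): print(col[0],a,c.round(1),b)
E
```

```text
time: 1.43
tcp_pos: [568.3, 73.6, 233.5]
tool_rot: [0.775, 0.631, -0.009, -0.0]
contact_force: [0.8, 0.9, -1.0]
opening: 0.997
[568.2864098   73.55994699 233.48984971] [[ 0.203  0.979 -0.014]
 [ 0.979 -0.203 -0.011]
 [-0.014 -0.011 -1.   ]] [ 0.05804239 -0.0627247   0.01921632] [ 0.77985476  0.89475786 -1.01775987]
(95, 90, 30) 69 [355.2  27.9] [352  23   7  11]
(95, 90, 30) 409 [433.4  38.8] [414  30  40  17]
(95, 90, 30) 2778 [291.7 209.5] [249 171  87  90]
(95, 90, 30) 1664 [446.4 235.7] [411 205  92  91]
(95, 90, 30) 2821 [350.7 309.2] [320 279  63  60]
(0, 130, 70) 432 [260.5 124.2] [245 114  32  22]
(172, 130, 70) 210 [  3.9 374.6] [  0 360  13  32]
```

View pics/w1.png

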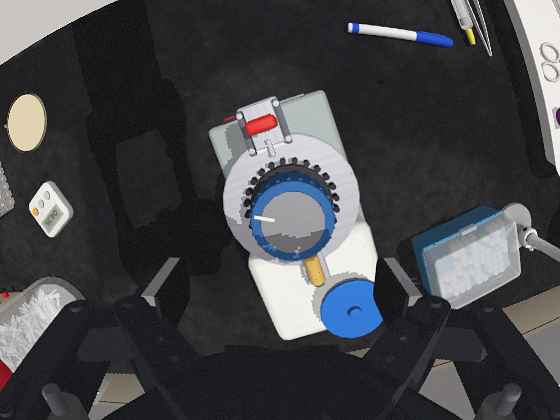

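The knob's top rim is centred near (292,217) and the red tab near (261,124). The white line points left, at (265,217).

```bash
python3 - <<'E'
from h import *
st=get_state(); 
p=onz("wrist",(292.5,217.5),177,st);q=onz("wrist",(261,124),153,st)
print(p,q)
# edges
for uv in((249,217),(336,217),(292,261)): print(onz("wrist",uv,177,st)[:2]-p[:2])
t=cv2.imread("pics/top.png");h=cv2.cvtColor(t,cv2.COLOR_BGR2HSV)
# crop coords (181,287) /4.4 + (195,95) : top face centre in top view
print(onz("top",(195+180/4.4,95+287/4.4),177), onz("top",(195+201/4.4,95+421/4.4),154))
M=R.from_quat(st["tool_rot"]).as_matrix()
print("tool shift",M.T@(p-st["tcp_pos"]))
E
```

```text
[561.3644287   83.73131489 177.        ] [499.095544    74.81159946 153.        ]
[ -5.87477086 -27.36484345]
[ 5.31676232 27.63811639]
[29.86473487 -6.17621061]
[564.76693179  77.65691839 177.        ] [498.38151621  69.81623892 154.        ]
tool shift [ 8.57127952 -7.1082205  56.4076006 ]
```

```bash
python3 -m jog '[[0.003,-0.003,0.01,0],[0.003,-0.002,0.01,0],[0,0,0.005,0],[0,0,0,0],[0,0,0,0],[0,0,0,0],[0,0,0,0],[0,0,0,0]]'; python3 - <<'E'
from h import *
st=get_state();im=camera("wrist");cv2.imwrite("pics/w2.png",im)
s2=get_state();print(st["tcp_pos"],s2["tcp_pos"],np.abs(st["dq"]).max(),st["moment"])
M=R.from_quat(st["tool_rot"]).as_matrix();print(M.round(3))
h=cv2.cvtColor(im,cv2.COLOR_BGR2HSV)
m=cv2.inRange(h,*BLUE);n,l,s,c=cv2.connectedComponentsWithStats(m)
for i in range(1,n):
    if s[i][4]>300: print(s[i],c[i].round(1))
# grey top face: low sat, inside knob
i=max((i for i in range(1,n) if abs(c[i][0]-295)<50 and abs(c[i][1]-200)<60),key=lambda i:s[i][4])
cn,hi=cv2.findContours((l==i).astype(np.uint8),cv2.RETR_CCOMP,cv2.CHAIN_APPROX_NONE)
for k,cc in enumerate(cn):
    if len(cc)>60:
        cc=cv2.convexHull(cc);e=cv2.fitEllipse(cc) ;print(hi[0][k][3],e,onz("wrist",e[0],177,st), M.T@(onz("wrist",e[0],177,st)-st["tcp_pos"]))
E
```

```text
time: 2.15
tcp_pos: [560.2, 85.6, 203.7]
tool_rot: [0.775, 0.632, -0.01, -0.002]
contact_force: [0.3, -0.3, 0.4]
opening: 1.001
[560.15338397  85.63291493 203.73457831] [560.23176414  85.62578171 203.9475034 ] 0.008595041286498859 [ 0.05377582 -0.05858046  0.06891084]
[[ 0.201  0.979 -0.019]
 [ 0.98  -0.201 -0.01 ]
 [-0.014 -0.016 -1.   ]]
[416  33  42  18 479] [436.7  41.6]
[ 227  194   99  103 3809] [277.2 236.3]
[ 411  220  100   69 1781] [452.9 246.5]
[ 310  309   74   49 2404] [347.8 331.8]
-1 ((276.20208740234375, 245.39303588867188), (97.08834075927734, 102.4729232788086), 7.737468242645264) [559.43815131  83.87151803 177.        ] [-1.50356144  0.08938379 26.75972847]
0 ((273.2386474609375, 254.38914489746094), (67.96343231201172, 81.96885681152344), 98.55193328857422) [564.4829876   81.08490799 177.        ] [-3.22046391  5.59060404 26.69346869]
```

```bash
python3 - <<'E'
from h import *
st=get_state();M=R.from_quat(st["tool_rot"]).as_matrix()
print(onz("scene",(305.6,164.2),177))
p=onz("wrist",(276.3,247.5),177,st);print(p,M.T@(np.r_[p[:2],141]-st["tcp_pos"]))
im=cv2.imread("pics/w2.png")
for a,c,b in blobs(im,*RED,(150,60,400,250),60): print(a,c,b,onz("wrist",c,152,st))
cv2.imwrite("pics/w2c.png",cv2.resize(im[90:350,170:390],None,fx=2.3,fy=2.3))
E
```

```text
[566.44670532  74.37485841 177.        ]
[560.8647914   83.63395802 177.        ] [-0.97347739  2.02807691 62.9420012 ]
609 [241.09852217 141.727422  ] [223 129  38  26] [500.00200305  74.00591028 152.        ]
```

View pics/w2c.png

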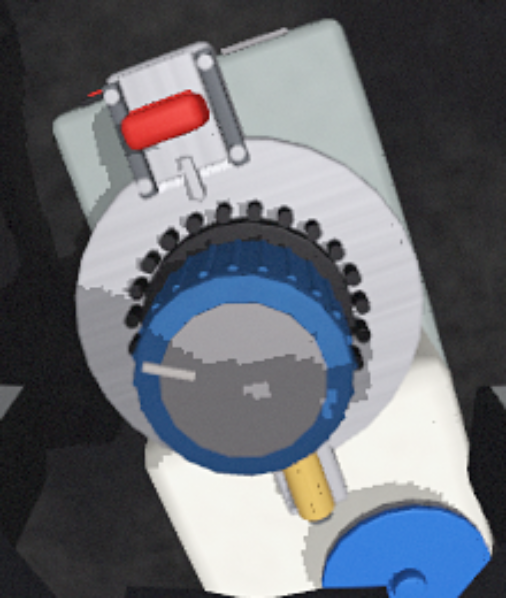

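The rim centre is about (276,253), which puts the axis near world (564,82). I'll descend and check before closing.

```bash
python3 -m jog '[[-0.001,0.003,0,0],[-0.001,0.003,0.005,0],[0,0,0.01,0],[0,0,0.01,0],[0,0,0.01,0],[0,0,0.01,0],[0,0,0.008,0],[0,0,0,0]]'; python3 -m jog '[[0,0,0,0],[0,0,0,0],[0,0,0,0],[0,0,0,0],[0,0,0,0],[0,0,0,0],[0,0,0,0],[0,0,0,0]]' -0.2 25; python3 -c "
from h import *
s=get_state();print(s['tcp_pos'],s['contact_force'],s['moment'],s['opening'])"
```

```text
time: 2.87
tcp_pos: [565.3, 81.0, 144.7]
tool_rot: [0.775, 0.632, -0.01, -0.002]
contact_force: [0.2, -0.7, 0.9]
opening: 1.0
time: 3.53
tcp_pos: [564.6, 80.7, 143.6]
tool_rot: [0.775, 0.632, -0.011, -0.003]
contact_force: [-0.1, -0.7, -2.2]
opening: 0.65
[564.58908006  80.6829827  143.64994461] [-0.07376247 -0.74011202 -2.22491097] [ 0.20541762 -0.02734376 -0.00819692] 0.6503165636607365
```

Both pads are on the knob and the side force is small. I'll grip firmly and read the baseline.

```bash
cat > r.py <<'E'
from h import *
s=get_state();M=R.from_quat(s['tool_rot']).as_matrix()
print('t',s['time'],s['tcp_pos'].round(1),'yaw',np.degrees(np.arctan2(M[1,0],M[0,0])).round(2),'F',s['contact_force'].round(1),'M',s['moment'].round(3),'op',round(s['opening'],3),'q6',s['qpos'][5].round(3),'eff6',s['effort'][5].round(3))
E
python3 -m jog '[[0,0,0,0],[0,0,0,0],[0,0,0,0],[0,0,0,0],[0,0,0,0],[0,0,0,0],[0,0,0,0],[0,0,0,0]]' 1 60 >/dev/null; python3 r.py
python3 -m jog '[[0,0,0,1],[0,0,0,1],[0,0,0,1],[0,0,0,0],[0,0,0,0],[0,0,0,0],[0,0,0,0],[0,0,0,0]]' >/dev/null; python3 r.py
```

```text
t 4.2 [564.6  80.7 143.9] yaw 78.34 F [-0.4 -0.7 -2. ] M [ 0.286 -0.001  0.066] op 0.64 q6 -1.281 eff6 0.021
t 4.8667 [564.5  80.9 143.9] yaw 75.03 F [-0.8 -1.4 -2.5] M [ 0.357 -0.048  0.079] op 0.636 q6 -1.223 eff6 0.118
```

```bash
python3 -m jog '[[0,0,0,2],[0,0,0,2],[0,0,0,1],[0,0,0,1],[0,0,0,0],[0,0,0,0],[0,0,0,0],[0,0,0,0]]' >/dev/null; python3 r.py
python3 -m jog '[[0,0,0,2],[0,0,0,2],[0,0,0,1],[0,0,0,0],[0,0,0,0],[0,0,0,0],[0,0,0,0],[0,0,0,0]]' >/dev/null; python3 r.py
python3 -m jog '[[0,0,0,2],[0,0,0,2],[0,0,0,0],[0,0,0,0],[0,0,0,0],[0,0,0,0],[0,0,0,0],[0,0,0,0]]' >/dev/null; python3 r.py
```

```text
t 5.5333 [564.5  80.9 143.9] yaw 68.8 F [-0.8 -1.5 -4.8] M [ 0.53  -0.181 -0.101] op 0.644 q6 -1.114 eff6 -0.096
t 6.2 [564.8  81.1 143.9] yaw 63.84 F [-0.8 -1.3 -2. ] M [ 0.574 -0.127  0.065] op 0.638 q6 -1.028 eff6 -0.001
t 6.8667 [564.7  81.2 143.9] yaw 59.97 F [-1.1 -2.  -2.5] M [ 0.682 -0.188 -0.042] op 0.643 q6 -0.96 eff6 -0.031
```

```bash

python3 -m jog '[[0,0,0,1.5],[0,0,0,1.5],[0,0,0,1],[0,0,0,0],[0,0,0,0],[0,0,0,0],[0,0,0,0],[0,0,0,0]]' >/dev/null; python3 r.py
python3 -m jog '[[0,0,0,1.5],[0,0,0,1.5],[0,0,0,1],[0,0,0,1],[0,0,0,1],[0,0,0,0.5],[0,0,0,0],[0,0,0,0]]' >/dev/null; python3 r.py
python3 - <<'E'
from h import *
im=camera("wrist");cv2.imwrite("pics/w3.png",im);cv2.imwrite("pics/w3c.png",cv2.resize(im[160:420,150:410],None,fx=2.3,fy=2.3))
E
```

```text
t 7.5333 [564.7  81.4 143.9] yaw 56.06 F [-2.  -1.8 -2.7] M [ 0.621 -0.271  0.12 ] op 0.641 q6 -0.892 eff6 0.19
t 8.2 [565.   81.4 143.9] yaw 49.18 F [-1.6 -2.  -2.6] M [ 0.593 -0.353  0.018] op 0.636 q6 -0.772 eff6 0.042
```

View pics/w3c.png

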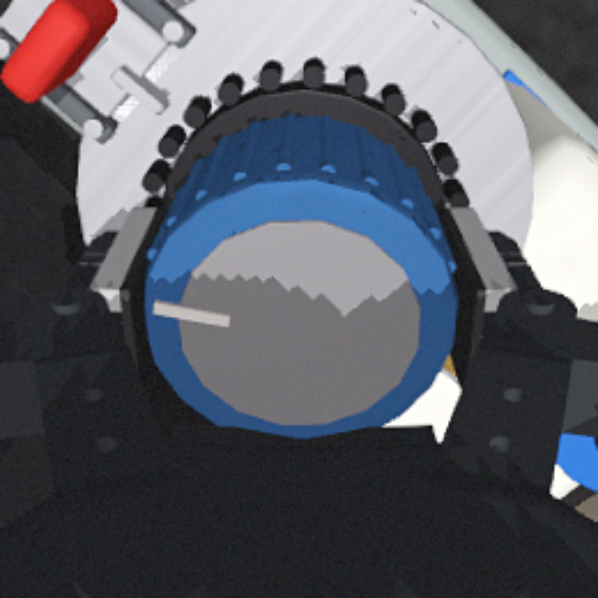

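The white line keeps the same angle to the jaws (left of centre, sloping about 10°), so the grip has not slipped. I'm now at the second seat and will probe in small steps from here.

```bash

python3 -m jog '[[0,0,0,1],[0,0,0,0],[0,0,0,0],[0,0,0,1],[0,0,0,0],[0,0,0,0],[0,0,0,0],[0,0,0,0.5]]' >/dev/null; python3 r.py
python3 -m jog '[[0,0,0,0.5],[0,0,0,0],[0,0,0,0],[0,0,0,0.5],[0,0,0,0],[0,0,0,0],[0,0,0,0],[0,0,0,0.5]]' >/dev/null; python3 r.py
```

```text
t 8.9167 [565.1  81.5 143.9] yaw 46.5 F [-2.  -1.6 -3.2] M [ 0.739 -0.415  0.127] op 0.64 q6 -0.725 eff6 -0.144
t 9.5833 [565.   81.6 143.9] yaw 44.85 F [-1.9 -2.1 -2.6] M [ 0.77  -0.353  0.276] op 0.64 q6 -0.696 eff6 -0.028
```

```bash

python3 -m jog '[[0,0,0,0.5],[0,0,0,0],[0,0,0,0],[0,0,0,0],[0,0,0,0],[0,0,0,0],[0,0,0,0],[0,0,0,0]]' >/dev/null; python3 r.py
python3 -m jog '[[0,0,0,0.5],[0,0,0,0],[0,0,0,0],[0,0,0,0],[0,0,0,0],[0,0,0,0],[0,0,0,0],[0,0,0,0]]' >/dev/null; python3 r.py
```

```text
t 10.25 [565.   81.7 143.9] yaw 44.32 F [-2.3 -2.  -3.8] M [ 0.737 -0.445  0.289] op 0.638 q6 -0.687 eff6 0.246
t 10.9167 [564.9  81.7 143.9] yaw 43.79 F [-1.5 -2.2 -2.8] M [ 0.737 -0.481  0.326] op 0.638 q6 -0.677 eff6 0.312
```

```bash

python3 -m jog '[[0,0,0,0.5],[0,0,0,0],[0,0,0,0],[0,0,0,0],[0,0,0,0],[0,0,0,0],[0,0,0,0],[0,0,0,0]]' >/dev/null; python3 r.py
python3 -m jog '[[0,0,0,0.5],[0,0,0,0],[0,0,0,0],[0,0,0,0],[0,0,0,0],[0,0,0,0],[0,0,0,0],[0,0,0,0]]' >/dev/null; python3 r.py
```

```text
t 11.5833 [565.   81.6 143.8] yaw 43.19 F [-1.8 -2.3 -2.7] M [ 0.714 -0.524  0.226] op 0.64 q6 -0.667 eff6 0.188
t 12.25 [565.   81.6 143.9] yaw 42.6 F [-2.3 -3.  -4.7] M [ 0.74  -0.553  0.128] op 0.636 q6 -0.657 eff6 0.102
```

The moment falls off past the crest, so this was a click and not the stop. Next I go to the third seat.

```bash

python3 -m jog '[[0,0,0,1.5],[0,0,0,1.5],[0,0,0,1.5],[0,0,0,1.5],[0,0,0,1],[0,0,0,1],[0,0,0,0],[0,0,0,0]]' >/dev/null; python3 r.py
python3 -m jog '[[0,0,0,1],[0,0,0,1],[0,0,0,1],[0,0,0,1],[0,0,0,0],[0,0,0,0],[0,0,0,0],[0,0,0,0]]' >/dev/null; python3 r.py

```

```text
t 12.9167 [565.3  81.6 143.9] yaw 34.16 F [-2.6 -2.  -3.3] M [ 0.763 -0.614  0.042] op 0.639 q6 -0.51 eff6 0.069
t 13.5833 [565.3  81.6 143.8] yaw 29.81 F [-2.8 -2.3 -3.6] M [ 0.73  -0.719  0.047] op 0.637 q6 -0.434 eff6 0.072
```

```bash

python3 -m jog '[[0,0,0,1],[0,0,0,0.5],[0,0,0,0],[0,0,0,0],[0,0,0,0],[0,0,0,0],[0,0,0,0],[0,0,0,0]]' >/dev/null; python3 r.py
python3 -m jog '[[0,0,0,1],[0,0,0,0.5],[0,0,0,0],[0,0,0,0],[0,0,0,0],[0,0,0,0],[0,0,0,0],[0,0,0,0]]' >/dev/null; python3 r.py

```

```text
t 14.25 [565.3  81.8 143.8] yaw 28.22 F [-2.5 -1.9 -3.3] M [ 0.698 -0.714  0.288] op 0.639 q6 -0.406 eff6 0.275
t 14.9167 [565.4  81.6 143.9] yaw 26.42 F [-2.2 -1.5 -2.4] M [ 0.75  -0.778 -0.089] op 0.642 q6 -0.375 eff6 -0.118
```

```bash

python3 -m jog '[[0,0,0,1.5],[0,0,0,1.5],[0,0,0,1.5],[0,0,0,1.5],[0,0,0,1],[0,0,0,0],[0,0,0,0],[0,0,0,0]]' >/dev/null; python3 r.py
python3 -m jog '[[0,0,0,1],[0,0,0,1],[0,0,0,1],[0,0,0,0.5],[0,0,0,0],[0,0,0,0],[0,0,0,0],[0,0,0,0]]' >/dev/null; python3 r.py

```

```text
t 15.5833 [565.6  81.7 143.9] yaw 19.22 F [-2.3 -1.2 -2.3] M [ 0.596 -0.685  0.016] op 0.637 q6 -0.249 eff6 0.018
t 16.25 [565.6  81.7 143.9] yaw 15.42 F [-2.4 -2.4 -3. ] M [ 0.579 -0.859  0.046] op 0.64 q6 -0.182 eff6 0.035
```

```bash

python3 -m jog '[[0,0,0,1],[0,0,0,0],[0,0,0,0],[0,0,0,0],[0,0,0,0],[0,0,0,0],[0,0,0,0],[0,0,0,0]]' >/dev/null; python3 r.py
python3 -m jog '[[0,0,0,1],[0,0,0,0],[0,0,0,0],[0,0,0,0],[0,0,0,0],[0,0,0,0],[0,0,0,0],[0,0,0,0]]' >/dev/null; python3 r.py

```

```text
t 16.9167 [565.6  81.8 143.9] yaw 14.38 F [-2.4 -1.9 -2.7] M [ 0.557 -0.831  0.186] op 0.638 q6 -0.164 eff6 0.197
t 17.5833 [565.5  81.8 143.9] yaw 13.29 F [-3.4 -0.3 -3.7] M [ 0.544 -0.841  0.217] op 0.637 q6 -0.145 eff6 0.246
```

```bash

python3 -m jog '[[0,0,0,1],[0,0,0,0],[0,0,0,0],[0,0,0,0],[0,0,0,0],[0,0,0,0],[0,0,0,0],[0,0,0,0]]' >/dev/null; python3 r.py
python3 -m jog '[[0,0,0,1],[0,0,0,0],[0,0,0,0],[0,0,0,0],[0,0,0,0],[0,0,0,0],[0,0,0,0],[0,0,0,0]]' >/dev/null; python3 r.py

```

```text
t 18.25 [565.6  81.7 143.9] yaw 12.1 F [-2.8 -1.7 -5.9] M [ 0.44  -0.748  0.059] op 0.637 q6 -0.124 eff6 0.063
t 18.9167 [565.6  81.6 143.9] yaw 10.97 F [-2.5 -2.  -6.3] M [ 0.484 -0.841 -0.001] op 0.641 q6 -0.105 eff6 -0.001
```

The click has passed, so the next seat must be the last one, at a yaw of about 3.3°.

```bash

python3 -m jog '[[0,0,0,1.5],[0,0,0,1.5],[0,0,0,1.5],[0,0,0,1.5],[0,0,0,0.5],[0,0,0,0],[0,0,0,0],[0,0,0,0]]' >/dev/null; python3 r.py
python3 -m jog '[[0,0,0,0.7],[0,0,0,0],[0,0,0,0.7],[0,0,0,0],[0,0,0,0.7],[0,0,0,0],[0,0,0,0],[0,0,0,0]]' >/dev/null; python3 r.py

```

```text
t 19.5833 [565.8  81.6 143.9] yaw 4.25 F [-2.6 -2.  -3.3] M [ 0.485 -0.686 -0.009] op 0.641 q6 0.013 eff6 0.007
t 20.25 [565.8  81.6 143.8] yaw 2.0 F [-1.3 -3.1 -3.7] M [ 0.388 -0.619  0.02 ] op 0.64 q6 0.052 eff6 0.058
```

```bash

python3 -m jog '[[0,0,0,0.7],[0,0,0,0],[0,0,0,0],[0,0,0,0],[0,0,0,0],[0,0,0,0],[0,0,0,0],[0,0,0,0]]' >/dev/null; python3 r.py
python3 -m jog '[[0,0,0,0.7],[0,0,0,0],[0,0,0,0],[0,0,0,0],[0,0,0,0],[0,0,0,0],[0,0,0,0],[0,0,0,0]]' >/dev/null; python3 r.py

```

```text
t 20.9167 [565.8  81.7 143.9] yaw 1.27 F [-2.1 -2.  -2.6] M [ 0.425 -0.699  0.135] op 0.645 q6 0.065 eff6 0.135
t 21.5833 [565.8  81.7 143.9] yaw 0.53 F [-2.5 -1.5 -3.2] M [ 0.47  -0.761  0.224] op 0.637 q6 0.078 eff6 0.247
```

```bash

python3 -m jog '[[0,0,0,0.7],[0,0,0,0],[0,0,0,0],[0,0,0,0],[0,0,0,0],[0,0,0,0],[0,0,0,0],[0,0,0,0]]' >/dev/null; python3 r.py
python3 -m jog '[[0,0,0,0.6],[0,0,0,0],[0,0,0,0],[0,0,0,0],[0,0,0,0],[0,0,0,0],[0,0,0,0],[0,0,0,0]]' >/dev/null; python3 r.py

```

```text
t 22.25 [565.7  81.6 143.9] yaw -0.24 F [-2.3 -1.3 -3.3] M [ 0.371 -0.771  0.256] op 0.641 q6 0.091 eff6 0.261
t 22.9167 [565.7  81.7 143.9] yaw -0.85 F [-2.5 -2.  -2.8] M [ 0.433 -0.778  0.424] op 0.642 q6 0.102 eff6 0.427
```

```bash

python3 -m jog '[[0,0,0,0.5],[0,0,0,0],[0,0,0,0],[0,0,0,0],[0,0,0,0],[0,0,0,0],[0,0,0,0],[0,0,0,0]]' >/dev/null; python3 r.py
python3 - <<'E'
from h import *
im=camera("wrist");cv2.imwrite("pics/w4.png",im);cv2.imwrite("pics/w4c.png",cv2.resize(im[160:420,150:410],None,fx=2.3,fy=2.3))
E
python3 r.py
```

```text
t 23.5833 [565.6  81.5 143.9] yaw -1.4 F [-3.4 -1.6 -3.2] M [ 0.105 -0.645  0.446] op 0.639 q6 0.112 eff6 0.431
t 23.6333 [565.6  81.5 143.8] yaw -1.4 F [-3.6 -1.6 -3.1] M [ 0.14  -0.642  0.409] op 0.639 q6 0.112 eff6 0.432
```

View pics/w4c.png

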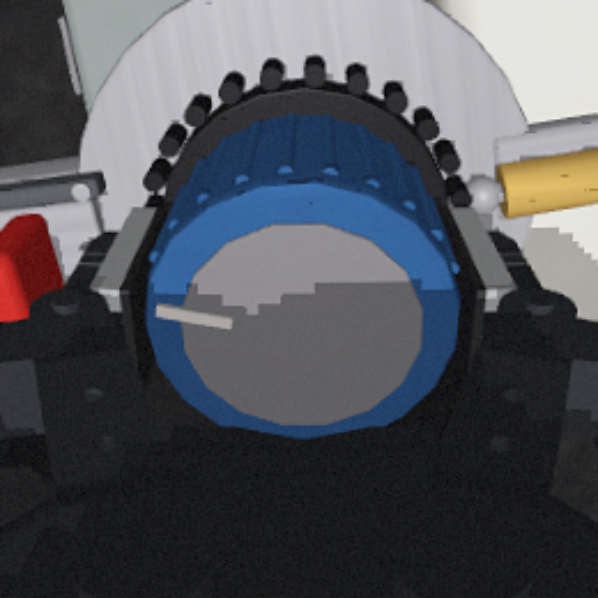

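The line has the same slope in the jaws as before, so there has been no slip. The moment of about 0.43 N m is above every click peak, so the dial is firmly on the stop. Now back five clicks, about 79.7° anticlockwise to the seat yaw of 78.3°.

```bash

python3 -m jog '[[0,0,0,-2],[0,0,0,-3],[0,0,0,-3],[0,0,0,-3],[0,0,0,-3],[0,0,0,-3],[0,0,0,-3],[0,0,0,-3]]' >/dev/null; python3 r.py
python3 -m jog '[[0,0,0,-3],[0,0,0,-3],[0,0,0,-3],[0,0,0,-3],[0,0,0,-3],[0,0,0,-3],[0,0,0,-3],[0,0,0,-3]]' >/dev/null; python3 r.py
python3 -m jog '[[0,0,0,-3],[0,0,0,-3],[0,0,0,-3],[0,0,0,-3],[0,0,0,-2],[0,0,0,0],[0,0,0,0],[0,0,0,0]]' >/dev/null; python3 r.py
```

```text
t 24.3 [565.6  81.2 143.8] yaw 22.14 F [-4.7 -2.6 -2.9] M [ 0.167 -0.622 -0.473] op 0.639 q6 -0.3 eff6 0.407
t 24.9667 [565.1  81.2 143.8] yaw 46.81 F [-0.5 -1.  -2.7] M [ 0.227 -0.386  0.002] op 0.638 q6 -0.732 eff6 0.867
t 25.6333 [564.8  80.9 143.8] yaw 61.14 F [-0.8 -0.7 -2.7] M [-0.051 -0.245  0.082] op 0.64 q6 -0.983 eff6 0.035
```

```bash

python3 -m jog '[[0,0,0,-1],[0,0,0,-1],[0,0,0,0],[0,0,0,0],[0,0,0,0],[0,0,0,0],[0,0,0,0],[0,0,0,0]]' >/dev/null; python3 r.py
python3 -m jog '[[0,0,0,-2],[0,0,0,-1],[0,0,0,-1],[0,0,0,0],[0,0,0,0],[0,0,0,0],[0,0,0,0],[0,0,0,0]]' >/dev/null; python3 r.py
python3 -m jog '[[0,0,0,-2],[0,0,0,-2],[0,0,0,-1],[0,0,0,-1],[0,0,0,0],[0,0,0,0],[0,0,0,0],[0,0,0,0]]' >/dev/null; python3 r.py
python3 -m jog '[[0,0,0,-2],[0,0,0,-1],[0,0,0,-0.6],[0,0,0,0],[0,0,0,0],[0,0,0,0],[0,0,0,0],[0,0,0,0]]' >/dev/null; python3 r.py
```

```text
t 26.3 [564.8  80.9 143.8] yaw 63.18 F [-0.8 -1.1 -2.3] M [-0.047 -0.223  0.028] op 0.64 q6 -1.019 eff6 0.013
t 26.9667 [564.7  80.6 143.8] yaw 67.19 F [-1.3 -1.6 -2.3] M [-0.092 -0.203 -0.214] op 0.638 q6 -1.089 eff6 -0.226
t 27.6333 [564.5  80.7 143.8] yaw 73.44 F [-1.4  0.2 -0.5] M [-0.251 -0.144  0.08 ] op 0.642 q6 -1.197 eff6 0.114
t 28.3 [564.7  80.5 143.8] yaw 77.02 F [-0.2 -0.6 -2.1] M [-0.405 -0.213  0.044] op 0.64 q6 -1.26 eff6 0.014
```

The click into the fifth seat was felt: -0.21 N m, then +0.08. I'll centre, open, lift and check.

```bash

python3 -m jog '[[0,0,0,-0.8],[0,0,0,-0.4],[0,0,0,0],[0,0,0,0],[0,0,0,0],[0,0,0,0],[0,0,0,0],[0,0,0,0]]' >/dev/null; python3 r.py
python3 -m jog '[[0,0,0,0],[0,0,0,0],[0,0,0,0],[0,0,0,0],[0,0,0,0],[0,0,0,0],[0,0,0,0],[0,0,0,0]]' -1 20 >/dev/null; python3 r.py
python3 -m jog '[[0,0,-0.005,0],[0,0,-0.01,0],[0,0,-0.01,0],[0,0,-0.01,0],[0,0,-0.01,0],[0,0,-0.01,0],[0,0,0,0],[0,0,0,0]]' >/dev/null; python3 r.py
python3 - <<'E'
from h import *
st=get_state();im=camera("wrist");cv2.imwrite("pics/w5.png",im);cv2.imwrite("pics/w5c.png",cv2.resize(im[90:350,170:390],None,fx=2.3,fy=2.3))
for a,c,b in blobs(im,*RED,(150,60,400,250),60): print(a,c,b,onz("wrist",c,152,st))
E
```

```text
t 28.9667 [564.7  80.4 143.8] yaw 78.32 F [ 0.3 -0.4 -2. ] M [-0.52  -0.202  0.023] op 0.642 q6 -1.283 eff6 0.002
t 29.6333 [565.7  81.2 146.5] yaw 78.32 F [-0.3 -0.5 -0.1] M [-0.016  0.013 -0.   ] op 1.0 q6 -1.283 eff6 0.0
t 30.3 [567.4  81.5 210.1] yaw 78.32 F [ 0.5 -0.  -0.6] M [ 0.047 -0.008 -0.003] op 0.997 q6 -1.283 eff6 -0.0
542 [244.98339483 128.58487085] [227 117  37  24] [500.04386007  73.61164705 152.        ]
```

View pics/w5c.png

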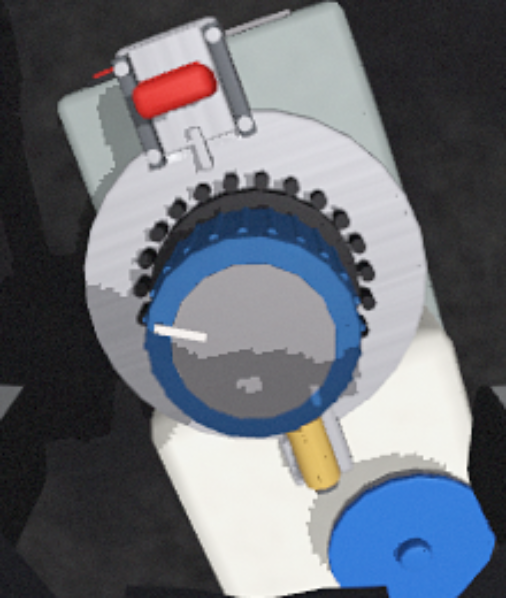

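The white line is back at its starting angle (about 11° slope), so the dial rests in the seat five clicks from the stop. The tab is at about (500,73.6). I'll move in front of it, close the fingers and turn them across.

```bash

python3 -m jog '[[-0.003,-0.01,0,0],[-0.007,-0.02,0,0],[-0.007,-0.02,0,0],[-0.007,-0.02,0,0],[-0.005,-0.015,0,0],[0,0,0,-6],[0,0,0,-6],[0,0,0,-6]]' 1 60 >/dev/null; python3 r.py
```

```text
t 31.0167 [472.6  69.7 206.3] yaw 96.86 F [1.  1.1 0.3] M [-0.007 -0.05   0.039] op 0.002 q6 -1.614 eff6 1.824
```

```bash

python3 -m jog '[[0,0,0.01,0],[0,0,0.01,0],[0,0,0.01,0],[0,0,0.01,0],[0,0,0.01,0],[0,0,0.008,0],[0,0,0,0],[0,0,0,0]]' >/dev/null; python3 r.py
```

```text
t 31.6833 [469.   69.2 137.1] yaw 96.4 F [-0.6  0.5  0.1] M [ 0.018 -0.01  -0.018] op 0.003 q6 -1.606 eff6 0.003
```

```bash

python3 -m jog '[[0.001,0,-0.004,0],[0.001,0,-0.002,0],[0,0.004,0,0],[0,0.004,0,0],[0,0.003,0,0],[0,0,0,0],[0,0,0,0],[0,0,0,0]]' >/dev/null; python3 r.py
python3 -m jog '[[0,0.002,0,0],[0,0.002,0,0],[0,0.002,0,0],[0,0.001,0,0],[0,0.001,0,0],[0,0,0,0],[0,0,0,0],[0,0,0,0]]' >/dev/null; python3 r.py
```

```text
t 32.35 [482.9  73.  146.3] yaw 96.36 F [ 0.3 -0.  -0.1] M [-0.028 -0.015 -0.045] op -0.003 q6 -1.6 eff6 0.0
t 33.0167 [490.9  74.  146.1] yaw 96.36 F [-1.1 -0.1  1.4] M [-0.042  0.102 -0.015] op -0.002 q6 -1.599 eff6 0.007
```

```bash

python3 -m jog '[[0,0.001,0,0],[0,0.001,0,0],[0,0.001,0,0],[0,0,0,0],[0,0,0,0],[0,0,0,0],[0,0,0,0],[0,0,0,0]]' >/dev/null; python3 r.py
python3 -m jog '[[0,0.001,0,0],[0,0.001,0,0],[0,0,0,0],[0,0,0,0],[0,0,0,0],[0,0,0,0],[0,0,0,0],[0,0,0,0.0]]' >/dev/null; python3 r.py
```

```text
t 33.6833 [491.   74.  146.2] yaw 96.37 F [-2.6  1.2  2.2] M [-0.07   0.319 -0.007] op 0.002 q6 -1.599 eff6 0.011
t 34.35 [491.   74.  146.2] yaw 96.37 F [-2.7  0.4  0.9] M [-0.038  0.433  0.015] op -0.002 q6 -1.599 eff6 0.013
```

```bash

python3 -m jog '[[0,0.002,0,0],[0,0.002,0,0],[0,0.003,0,0],[0,0.003,0,0],[0,0.003,0,0],[0,0.003,0,0],[0,0.003,0,0],[0,0.003,0,0]]' >/dev/null; python3 r.py
python3 - <<'E'
from h import *
st=get_state();im=camera("wrist");s=camera("scene");cv2.imwrite("pics/w6.png",im)
for a,c,b in blobs(im,*RED,(0,0,560,420),60): print(a,c,b)
for a,c,b in blobs(s,*RED,(260,150,325,235),8): print("scene",a,c,b)
cv2.imwrite("pics/w6c.png",np.hstack([cv2.resize(im[190:400,170:390],None,fx=2,fy=2),cv2.resize(s[145:250,255:340],None,fx=4,fy=4)]))
E
```

```text
t 35.0167 [491.7  74.2 146.7] yaw 96.39 F [-16.9  -1.5   8.9] M [-0.315  2.812 -0.013] op -0.003 q6 -1.598 eff6 0.018
scene 61 [283.01639344 186.32786885] [279 180   8  12]
```

View pics/w6c.png

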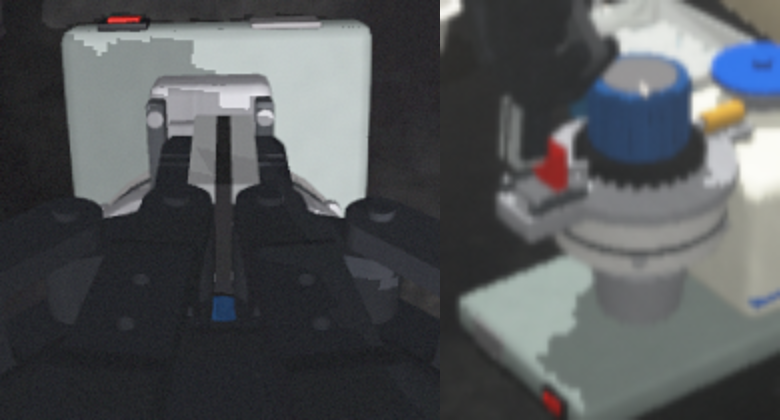

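The tab has moved in by about 3 px, which is roughly 7 mm, and it stalls firmly at 17 N. I'll back off, lift and measure from above.

```bash

python3 -m jog '[[0,-0.006,0,0],[0,-0.008,0,0],[0,-0.008,0,0],[0,0,-0.015,0],[0,0,-0.02,0],[0,0,-0.02,0],[0,0,-0.015,0],[0,0,0,0]]' >/dev/null; python3 r.py
python3 -m jog '[[0,0.01,0,6],[0,0.025,0,6],[0,0.025,0,6],[0,0.02,0,0],[0,0.01,0,0],[0,0,0,0],[0,0,0,0],[0,0,0,0]]' -1 >/dev/null; python3 r.py
python3 - <<'E'
from h import *
st=get_state();im=camera("wrist");s=camera("scene");cv2.imwrite("pics/w7.png",im)
for a,c,b in blobs(im,*RED,(150,60,400,250),60): print(a,c,b,onz("wrist",c,152,st))
for a,c,b in blobs(s,*RED,(260,150,325,235),8): print("scene",a,c,b)
cv2.imwrite("pics/w7c.png",cv2.resize(im[90:350,170:390],None,fx=2.3,fy=2.3))
E
```

```text
t 35.7833 [474.3  72.3 219.1] yaw 96.37 F [-0.1 -0.5  0.4] M [ 0.002 -0.109  0.009] op -0.002 q6 -1.599 eff6 0.0
t 36.45 [565.4  64.5 207.1] yaw 77.56 F [-0.6  0.  -0. ] M [-0.016 -0.037 -0.056] op 0.997 q6 -1.296 eff6 0.002
517 [276.58994197 143.01547389] [260 132  35  24] [507.01060026  74.12680367 152.        ]
scene 90 [281.67777778 184.56666667] [278 178   9  14]
```

View pics/w7c.png

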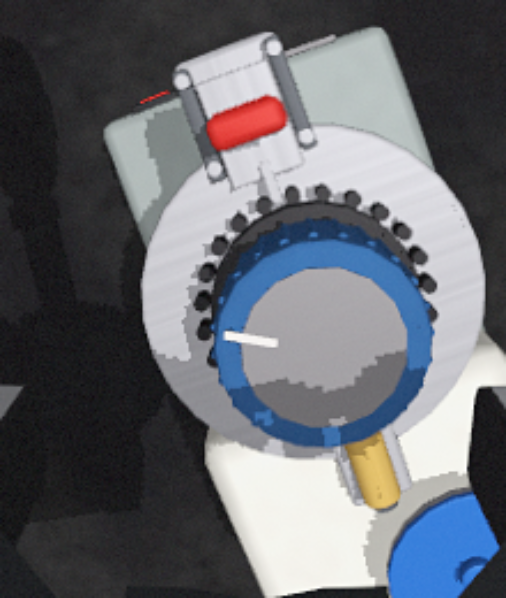

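The tab has moved 7.0 mm in (x from 500.0 to 507.0). Its nose stands between two teeth near (275,195), the white line is unchanged, and the gripper is clear of everything.

```bash
python3 -c "
from cell import *
print(sign_off())"
```

```text
the job is handed in; nothing more can be done
None
```

The dial is set five clicks back from its zero stop and locked, and I handed the job in at about 36.5 s. `sign_off()` gave no verdict, so this rests on my own checks.

- **Zero stop:** I turned the dial clockwise through five clicks, which peaked at up to about 0.33 N m. Past the last seat the moment rose steadily to 0.41–0.45 N m, above every click. The dial was therefore on the stop and, by my estimate from the angle, under the 0.75 N m limit.
- **Five clicks back:** I turned it back to the seat angle. The fifth click was felt: -0.21 N m, then +0.08 N m. With the gripper open, the white line was back at its starting angle, which fits a start five clicks open.
- **Lock tab:** Pushed in until it stalled at about 17 N. The wrist camera then showed it 7.0 mm further in, with the nose between two teeth and the dial unmoved.
- **Clearance:** The arm is about 30 mm above the knob with the gripper open, touching nothing. I did not measure the cup, timer, dish or marker again afterwards; the arm never worked near the timer, dish or marker, but I could not see the cup in any picture.
- **Disagreement:** The fixed cameras and the wrist camera differed by about 5–9 mm on where the dial is. I settled it by feel when the jaws closed on the knob, which gave an axis at about (565, 81) mm.

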